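# Hold a spring clip gaping round a record card

### The arm

A 6-joint arm with a two-finger parallel gripper is mounted at the origin on a cart in front of the work surface, level with it; the furniture and walls round the work are solid. World frame = base frame: x ahead of the robot, y to its left, z up, the work surface at z = 0. Lengths are in m, angles in rad, forces in N, time in s.
With the tool pointing down it reaches from about 0.35 to 0.775 m from the base axis. Payload 5.5 kg.
Tool frame: the origin (TCP) lies at the very end of the fingers, on their centre line; the grasp point (between the pads) lies 19 mm behind it; x points along the fingers, y is the direction in which the jaws open and shut, and the axes are right-handed (so a half turn about x gives the same grasp; the last joint's range is limited). The gripper opens to 85 mm and grips with 20 to 120 N. Pads are 22 mm wide; open, the fingers measure 114 mm over their backs; the gripper's body (76 mm by 85 mm) begins 54 mm behind the grasp point. The pads swing forward as they close: fully open they stand 13 mm farther back than shut.
Start: joints at [1.096, 0.313, 0.046, 1.304, 0, 1.431], TCP at [0.189, 0.543, 0.231] pointing down, gripper open.
Joint ranges: [-2.76, 2.76], [-0.86, 1.69], [-1.03, 1.26], [-2.2, 2.34], [-1.47, 1.5], [-3.14, 3.14]. Speed limits (rad/s): [2.57, 2.57, 3.14, 3.14, 3.14, 3.14].

### API

Orientations are given as a unit quaternion [w, x, y, z].
In Python, from workcell import env gives the robot as it stands.
- The arm moves only by the tool drive_tool, never from a script. Its argument "plan" is a list that holds one entry, the list of rows, each a list of 7 numbers: the shift along the tool's x, y, z in cm, then the turn, a rotation vector about the tool's x, y, z in degrees, then the opening, from 0 (shut) to 1 (fully open). In form: [[[tx, ty, tz, wx, wy, wz, fingers], ...]]. A call has exactly 5 rows; each row shifts and turns the commanded pose from where the row before left it, along the tool's axes as they then stand; what a row does not reach is not made up. A row lasts 1/12 s, in which the tool goes at most 41.7 mm and 7.16 degrees, less where a joint would pass 70% of its speed; a pose out of reach is approached as far as the arm can. A call with a gripper value outside its range is refused whole. The fingers move at their own pace and stop on an object; "squeeze" is the grip in N (left out, the last holds). Time passes only in rows, so rows that do not move let the fingers close, or fill a call up. It gives the time, the measured TCP pose, the force and the opening at its end, in the units of the state.
- env.get_state(): the state, without advancing time (a new reading comes with each control period).
- env.read_camera(name): name is "side" or "top"; returns the picture (384x512x3 uint8, red, green, blue); there is no depth.
- env.camera_model(name): a dict with "camera_matrix" (3x3 intrinsics, pixels), "camera_from_world" (4x4, takes a point from world to camera coordinates). Camera axes: x right, y down, z forward; pixel columns grow to the right and rows downward; lengths in m; the calibration is good to about 2 mm. A picture is of the moment at which its call begins. camera_model takes no time and is no camera call.
- env.hand_in(): hands the job in, once; it reports no verdict.
The state is a dict: "clock": time; "joint_pos": joint angles; "qvel": joint speeds; "tau": joint torques, N m; "tcp_pos": TCP position; "orientation": TCP orientation; "wrist_force": force on the tool from outside, world axes, zero at the start; "ft_torque": the same for the moment, N m; "finger_gap": finger opening in m.
Only numpy, scipy, OpenCV 4.12 (cv2) and the standard library are available. Lean on these libraries where they do the work, as an engineer would, in place of code of your own. Each camera call takes 0.05 s, during which the arm holds its last target.

### The job

Pinch the handles of the orange spring clip so that its jaws open wide against the spring, lift it off the steel fin of its parking stand, and bring it open over the middle of the top edge of the upright white record card, upright and with one jaw on each side, lips one to two centimetres below the edge. Finish there still squeezing and holding the clip wide open in the air, touching neither the card nor its stand, so that a colleague can slip a second sheet in beside the card. Do not press on the card or disturb the things standing around.

Things in the scene. Friction and masses are not known exactly. Their poses are not given: they have to be found in the camera images.
- clip_pivot (a point): Middle of the orange spring clip: centre of its steel spring barrel (radius 6, length 44 mm), the pivot. z: up (handles up, jaws down); y: the pivot axis, parallel to the fin; x: across the two handles, pinch along x. The flat handles, 40 mm wide along y, reach 45 mm above the pivot; splayed at the start, 43 mm over their top edges; 24 mm over their outer faces when squeezed parallel, jaws fully open.
- clip_mouth (a point): The two jaws, 40 mm wide along y with black rubber lips, reach 36 mm below the pivot (30 mm below the barrel). This is the point midway between the two lips' lower ends, 36 mm straight down the clip from clip_pivot; same axes as clip_pivot. The lips are 3 mm apart when parked on the fin and 17 mm apart when fully open.
- clip_arm_a (a joint): Opening angle of one clip arm (rad): about 0 parked on the fin, 0.22 fully open (handles parallel), -0.045 lips together.
- clip_arm_b (a joint): Opening angle of the other clip arm, the same values; it moves as the mirror image of clip_arm_a.
- fin_top (a point): Middle of the top edge of the steel fin (3 mm thick, 36 mm wide) of the grey parking stand (base 56 x 64 mm), 70 mm above the work surface. The clip sits astride it, its barrel resting on this edge. x is across the fin's thickness, y along its edge, z up. The stand is fixed and does not move.
- card_top (a point): Middle of the top edge of the rigid white record card with a green band (3 mm thick, 90 mm wide, top edge 90 mm above the work surface), upright in a grey stand (base 56 x 100 mm, slot rails to 21 mm high). x is across the card's thickness, y along its top edge, z up. Card and stand are one fixed piece.
- card_stand: The card and its stand; origin under the centre of the base on the work surface, axes as card_top.
- parking_stand: The clip's parking stand; origin under the centre of the base on the work surface, axes as fin_top.
- clip: The whole clip, about 50 g; origin and axes as clip_pivot. Pinched on the handles it starts to open at about 3 N and, with the pads centred 33 mm above the pivot, reaches its hard stop at about 10 N; 20 N is a safe grip. If let go it snaps shut. The two arms are mirror images and move together: a centred pinch keeps it upright.
- bench_timer: Bystander: three-key bench timer, 62 x 64 x 19 mm, origin under its centre. Leave alone.
- cover_box_b: Bystander: small flat white box of cover glasses, 34 x 34 x 17 mm, origin under its centre. Leave alone.
- pot_b: Bystander: white-capped specimen pot, 50 mm wide, 55 mm high, origin under its centre. Leave alone.
- marker_black: Bystander: black-capped marker lying on the surface, 132 mm long along its y, 14 mm thick, origin under its centre. Leave alone.
Mind the look-alikes: they are no part of the job. Leave any green look-alike of the clip alone.

How it is judged:
On the way:
1. the clip, squeezed open in the fingers, is lifted clear of the fin of its parking stand (value of joint each of clip_arm_a, clip_arm_b above 0.17 rad and z of clip_mouth in the frame of fin_top above 0.005 m and contact force between clip and the fingers above 1.5 N and contact force between clip and parking_stand below 0.2 N), for 0.1 s.
At the end, for the whole second after the job is handed in: Held in the fingers (3 N or more), arms open over 0.17 rad, tilt under 0.2, within 0.25 rad of parallel to the card; lips 6 to 26 mm below the card's top edge, mouth within 7 mm of its plane and 20 mm of the edge's middle; clip, fingers and arm off the card and stand; clip at rest (value of joint each of clip_arm_a, clip_arm_b above 0.17 rad and z of clip_mouth in the frame of card_top between -0.026 and -0.006 m and x of clip_mouth in the frame of card_top between -0.007 and 0.007 m and y of clip_mouth in the frame of card_top between -0.02 and 0.02 m and angle between clip_pivot's own z axis and vertical below 0.2 rad and angle between the y axis of clip_pivot and the y axis of card_top, either way round below 0.25 rad and contact force between clip and the fingers above 3 N and contact force between each of clip, the arm, the fingers and card_stand below 0.3 N and linear speed of clip below 0.03 m/s); the arm keeps its last pose, push and grip.
It fails at once if the card is pressed with more than 6 N (contact force between any of clip, the fingers, the arm and card_stand above 6 N).
It fails at once if the bench timer is moved more than 15 mm (distance of bench_timer from where it was at the start of the episode above 0.015 m).
It fails at once if the white cover-glass box is moved more than 15 mm (distance of cover_box_b from where it was at the start of the episode above 0.015 m).
It fails at once if the white-capped specimen pot is moved more than 15 mm (distance of pot_b from where it was at the start of the episode above 0.015 m).
It fails at once if the black marker is moved more than 15 mm (distance of marker_black from where it was at the start of the episode above 0.015 m).
It also fails if it takes over 30 s, if anything falls off the work surface, if the arm or the gripper's body presses on something with over 40 N, if the wrist force passes 120 N, or if a joint passes its speed limit or range.

## Working session

There is one attempt and no reset: what is moved stays moved. The work goes in short steps, Python scripts to look and compute and a tool call to move; the robot and the scene stay as the last step left them, time stands still between calls to the robot, and variables do not carry over. Pictures are saved under pics/ and viewed, and the job is handed in when it is done.

Besides the shell and the picture viewer there is one more tool, called after "Emit:" as name(argument=value, ...) on one line, values as JSON. drive_tool: Moves the arm, as the interface text tells. Its arguments: {"type":"object","properties":{"plan":{"type":"array","items":{"type":"array","items":{"type":"array","items":{"type":"number"}}}},"squeeze":{"type":"number"}},"required":["plan"]}

```bash
mkdir -p pics; ls; python3 - <<'E'
from workcell import env
import cv2,numpy as np
for n in("side","top"):
    im=env.read_camera(n); cv2.imwrite(f"pics/{n}0.png",im[:,:,::-1])
    m=env.camera_model(n); print(n,np.round(m["camera_matrix"],1).tolist(),np.round(m["camera_from_world"],4).tolist())
print(env.get_state())
E
```

```text
pics
side [[346.7, 0.0, 257.1], [0.0, 346.7, 189.9], [0.0, 0.0, 1.0]] [[-0.7632, 0.6458, -0.0217, 0.1879], [0.2541, 0.2691, -0.929, -0.1143], [-0.5941, -0.7145, -0.3695, 1.4039], [0.0, 0.0, 0.0, 1.0]]
top [[384.2, 0.0, 252.6], [0.0, 384.2, 195.3], [0.0, 0.0, 1.0]] [[0.0076, -0.9998, 0.02, 0.2881], [-0.9965, -0.0092, -0.0835, 0.5208], [0.0837, -0.0193, -0.9963, 0.9001], [0.0, 0.0, 0.0, 1.0]]
{'clock': 0.1, 'joint_pos': array([1.09638705e+00, 3.13910750e-01, 4.50733154e-02, 1.30362550e+00,
       1.87677980e-05, 1.43119366e+00]), 'qvel': array([ 0.00038371,  0.00157439,  0.00209305, -0.0004185 , -0.00109703,
       -0.0015484 ]), 'tau': array([ 3.01095271e-03, -4.81722593e+01,  2.99245888e+01,  1.26922419e-02,
       -1.59567699e-04,  4.29189399e-06]), 'tcp_pos': array([0.18872338, 0.54264415, 0.23049846]), 'orientation': array([ 0.69703733,  0.1172602 ,  0.69740612, -0.11837956]), 'wrist_force': array([ 0.666686  ,  0.48093884, -0.84750469]), 'ft_torque': array([0.01108914, 0.01002324, 0.01546557]), 'finger_gap': 0.08576941181475002}
```

View pics/side0.png

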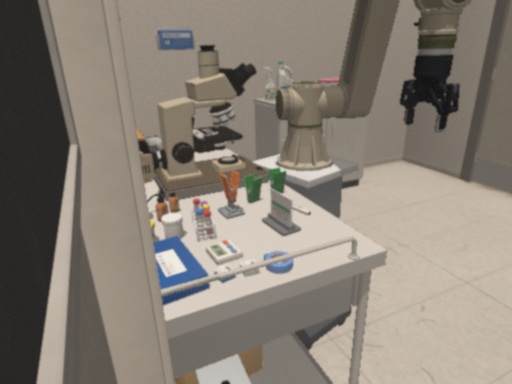

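View pics/top0.png

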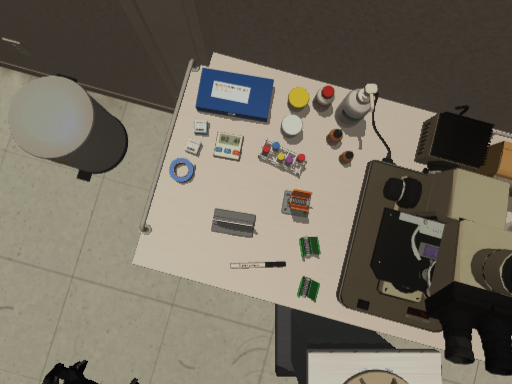

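The side view shows the orange clip on its stand near (232,190), green clips at (254,188) and (277,180), and the card at (281,208). In the top view the orange clip is at (300,201), the green ones at (310,246) and (309,288), and the card at (234,223). I'll enlarge these.

```bash
python3 - <<'E'
import cv2
a=cv2.imread("pics/top0.png"); b=cv2.imread("pics/side0.png")
cv2.imwrite("pics/t_crop.png",cv2.resize(a[170:270,200:330],None,fx=6,fy=6,interpolation=cv2.INTER_CUBIC))
cv2.imwrite("pics/s_crop.png",cv2.resize(b[160:245,205:325],None,fx=6.5,fy=6.5,interpolation=cv2.INTER_CUBIC))
E
```

```text
(no output)
```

View pics/t_crop.png

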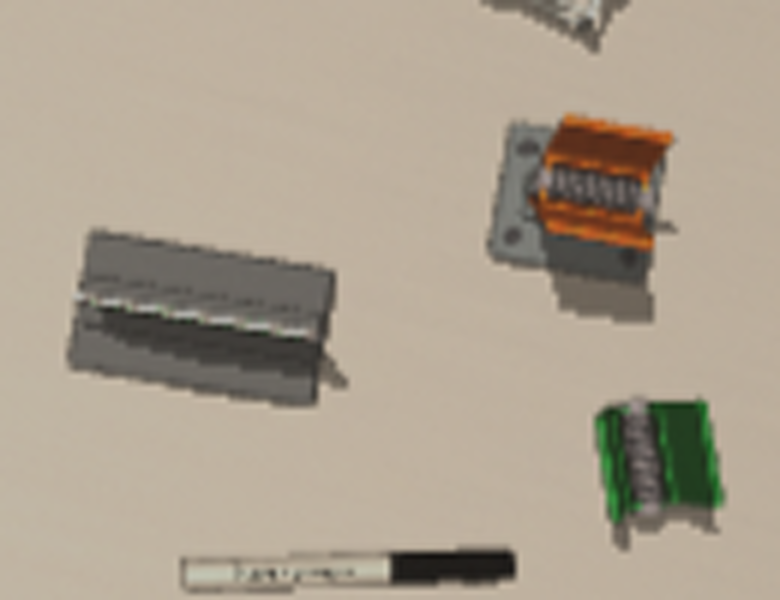

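View pics/s_crop.png

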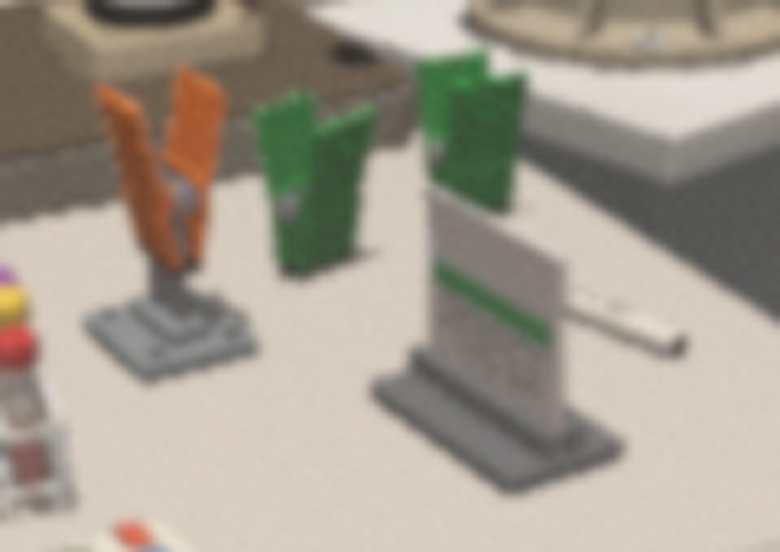

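Candidates in the top view: the orange clip at (300,201) on the grey stand, and green look-alikes at (310,246) and (309,288). I choose the orange one, since the crops show it astride the fin. Next I'll fit poses from both cameras.

```bash
cat > h.py <<'E'
import numpy as np, cv2
from workcell import env
from scipy.optimize import least_squares
M={n:env.camera_model(n) for n in("side","top")}
def proj(n,P):
    m=M[n];T=np.array(m["camera_from_world"]);K=np.array(m["camera_matrix"])
    c=np.atleast_2d(P)@T[:3,:3].T+T[:3,3]; p=c@K.T; return p[:,:2]/p[:,2:]
def onz(n,uv,z):
    m=M[n];T=np.array(m["camera_from_world"]);K=np.array(m["camera_matrix"]);R=T[:3,:3];C=-R.T@T[:3,3]
    d=R.T@np.linalg.solve(K,[uv[0],uv[1],1]); return C+d*(z-C[2])/d[2]
def tc(u,v): return (200+(u+.5)/6-.5,170+(v+.5)/6-.5)
def sc(u,v): return (205+(u+.5)/6.5-.5,160+(v+.5)/6.5-.5)
def fit(obs,x0):
    # obs: (cam,uv,local pt); params x,y,yaw
    def P(p,l):
        c,s=np.cos(p[2]),np.sin(p[2]); return np.array([p[0]+c*l[0]-s*l[1],p[1]+s*l[0]+c*l[1],l[2]])
    def r(p): return np.concatenate([proj(n,P(p,l))[0]-uv for n,uv,l in obs])
    s=least_squares(r,x0,loss="soft_l1"); return s.x,r(s.x).reshape(-1,2)
E
python3 - <<'E'
from h import *
np.set_printoptions(precision=4,suppress=True)
for uv in[(78,298),(313,332)]: print("card",onz("top",tc(*uv),.09))
for uv in[(428,190),(565,262)]: print("cards",onz("side",sc(*uv),.09))
for uv in[(548,185),(650,198)]: print("barrel top",onz("top",tc(*uv),.08))
for uv in[(565,117),(672,135),(535,228),(650,246)]: print("handle",onz("top",tc(*uv),.121))
for uv in[(100,90),(145,98),(180,70),(225,85)]: print("handle s",onz("side",sc(*uv),.121))
for uv in[(90,232),(335,270),(315,405),(70,365)]: print("cardbase z.008",onz("top",tc(*uv),.008))
for uv in[(510,122),(490,258)]: print("parkbase",onz("top",tc(*uv),.008))
E
```

```text
card [0.4588 0.3811 0.09  ]
card [0.4471 0.2952 0.09  ]
cards [0.4516 0.2988 0.09  ]
cards [0.4634 0.3858 0.09  ]
barrel top [0.5024 0.208  0.08  ]
barrel top [0.4979 0.1699 0.08  ]
handle [0.5238 0.2068 0.121 ]
handle [0.5177 0.1687 0.121 ]
handle [0.4842 0.2175 0.121 ]
handle [0.4782 0.1767 0.121 ]
handle s [0.5266 0.1838 0.121 ]
handle s [0.5192 0.2047 0.121 ]
handle s [0.4878 0.1858 0.121 ]
handle s [0.486  0.2142 0.121 ]
cardbase z.008 [0.487  0.3836 0.008 ]
cardbase z.008 [0.4726 0.2851 0.008 ]
cardbase z.008 [0.4186 0.2928 0.008 ]
cardbase z.008 [0.4338 0.3908 0.008 ]
parkbase [0.533  0.2147 0.008 ]
parkbase [0.4779 0.2228 0.008 ]
```

```bash
python3 - <<'E'
from h import *
from scipy.spatial.transform import Rotation as R
np.set_printoptions(precision=4,suppress=True)
s=env.get_state(); q=s["orientation"]; r=R.from_quat([q[1],q[2],q[3],q[0]]); print(r.as_matrix())
# fits
y=.02
h=.0215
obs=[("top",tc(565,117),(h,y,.121)),("top",tc(672,135),(h,-y,.121)),("top",tc(535,228),(-h,y,.121)),("top",tc(650,246),(-h,-y,.121)),
("side",sc(98,92),(h,-y,.121)),("side",sc(145,100),(h,y,.121)),("side",sc(180,70),(-h,-y,.121)),("side",sc(225,85),(-h,y,.121)),
("top",tc(510,122),(.028,.032,.008)),("top",tc(490,258),(-.028,.032,.008))]
for o in(obs,obs[:4],obs[4:8]): print("clip",*fit(o,[.5,.19,-.14]))
obs=[("top",tc(78,298),(0,.045,.09)),("top",tc(313,332),(0,-.045,.09)),("side",sc(428,190),(0.0015,-.045,.09)),("side",sc(565,262),(.0015,.045,.09)),("side",sc(562,440),(.0015,.045,.021))]
for o in(obs,obs[:2],obs[2:]): print("card",*fit(o,[.455,.34,-.14]))
E
```

```text
[[-0.0008  0.3286  0.9445]
 [-0.0015  0.9445 -0.3286]
 [-1.     -0.0016 -0.0003]]
clip [ 0.5008  0.1913 -0.1637] [[-0.3652 -0.7209]
 [ 0.2599 -0.5039]
 [ 1.368   0.6257]
 [ 0.744   0.852 ]
 [-0.6075 -2.3442]
 [-1.2841  0.5008]
 [ 1.038  -1.8095]
 [ 1.0227 -0.2304]
 [-1.4877 -0.3058]
 [-1.9486 -0.2384]]
clip [ 0.501   0.1924 -0.1992] [[-0.4459 -1.0426]
 [ 0.0618 -0.1754]
 [ 0.582   0.1656]
 [-0.1602  1.0481]]
clip [ 0.5055  0.1979 -0.0503] [[-0.9792 -0.9882]
 [-0.0478  1.5925]
 [-0.0744 -0.9616]
 [ 1.3904  0.3332]]
card [ 0.4534  0.3394 -0.1432] [[-1.2685 -0.489 ]
 [ 0.18    0.0394]
 [-0.1876 -0.7399]
 [-0.0063 -0.4922]
 [ 0.033  -1.9533]]
card [ 0.453   0.3382 -0.1346] [[-0.7493 -0.0915]
 [ 0.7528  0.0861]]
card [ 0.4577  0.3442 -0.1565] [[ 0.0296  0.12  ]
 [-0.0307  0.6352]
 [ 0.0062 -0.6689]]
```

Fits: the clip pivot is at about (0.501, 0.191) with yaw about -0.145. The card middle is at about (0.454, 0.340) with yaw about -0.14. Both agree with the given sizes to 2–4 mm. I'll start the transit at z = 0.23.

Emit:
drive_tool(plan=[[[0,-1.9,3.4,0,0,0,1],[0,-1.9,3.4,0,0,0,1],[0,-1.9,3.4,0,0,0,1],[0,-1.9,3.4,0,0,0,1],[0,-1.9,3.4,0,0,0,1]]], squeeze=20)

```text
clock: 0.52
tcp_pos: [0.3188, 0.396, 0.2309]
orientation: [0.697, 0.117, 0.697, -0.118]
wrist_force: [0.8, 0.9, -0.5]
finger_gap: 0.0856
```

Emit:
drive_tool(plan=[[[0,-1.9,3.4,0,0,0,1],[0,-1.9,3.4,0,0,0,1],[0,-1.9,3.4,0,0,0,1],[0,-1.9,3.4,0,0,0,1],[0,-1.9,3.4,0,0,0,1]]])

```text
clock: 0.93
tcp_pos: [0.4483, 0.2502, 0.2311]
orientation: [0.697, 0.118, 0.697, -0.118]
wrist_force: [0.7, 0.9, 0.1]
finger_gap: 0.0855
```

Emit:
drive_tool(plan=[[[0,0,0,7,0,0,1],[0,0,0,7,0,0,1],[0,0,0,7,0,0,1],[0,0,0,7,0,0,1],[0,0,0,7,0,0,1]]])

```text
clock: 1.35
tcp_pos: [0.4475, 0.2515, 0.2308]
orientation: [0.628, 0.324, 0.629, -0.324]
wrist_force: [-0.6, -0.4, 0.1]
finger_gap: 0.0854
```

Emit:
drive_tool(plan=[[[0,0,0,7,0,0,1],[0,0,0,7,0,0,1],[0,0,0,7,0,0,1],[0,0,0,7,0,0,1],[0,0,0,7,0,0,1]]])

```text
clock: 1.77
tcp_pos: [0.4473, 0.2518, 0.2308]
orientation: [0.502, 0.498, 0.502, -0.498]
wrist_force: [0.5, 0.7, 0.9]
finger_gap: 0.0858
```

Emit:
drive_tool(plan=[[[0,0,0,4.6,0,0,1],[0,0,0,4.6,0,0,1],[0,2.06,1.75,0,0,0,1],[0,2.06,1.75,0,0,0,1],[0,2.06,1.75,0,0,0,1]]])

```text
clock: 2.18
tcp_pos: [0.5012, 0.1906, 0.231]
orientation: [-0.462, -0.535, -0.463, 0.535]
wrist_force: [-0.5, 0.0, -0.1]
finger_gap: 0.0857
```

Emit:
drive_tool(plan=[[[2,0,0,0,0,0,1],[2,0,0,0,0,0,1],[0,0,0,0,0,0,1],[0,0,0,0,0,0,1],[0,0,0,0,0,0,1]]])

```text
clock: 2.6
tcp_pos: [0.5011, 0.1912, 0.1919]
orientation: [0.462, 0.535, 0.462, -0.535]
wrist_force: [-0.3, 0.5, -0.1]
finger_gap: 0.0855
```

```bash
python3 - <<'E'
from h import *
from scipy.spatial.transform import Rotation as R
np.set_printoptions(precision=4,suppress=True)
s=env.get_state(); q=s["orientation"]; r=R.from_quat([q[1],q[2],q[3],q[0]]); print(s["tcp_pos"],s["joint_pos"]);print(r.as_matrix())
a=env.read_camera("top")[:,:,::-1]; b=env.read_camera("side")[:,:,::-1]
cv2.imwrite("pics/t1.png",cv2.resize(a[140:260,220:360],None,fx=5,fy=5,interpolation=cv2.INTER_CUBIC))
cv2.imwrite("pics/s1.png",cv2.resize(b[120:245,195:315],None,fx=4.5,fy=4.5,interpolation=cv2.INTER_CUBIC))
print(proj("side",s["tcp_pos"]),proj("top",s["tcp_pos"]))
E
```

```text
[0.5011 0.1912 0.1919] [ 0.2147  0.2534 -0.1323  1.185   0.0001  1.9314]
[[ 0.      0.9894 -0.1454]
 [ 0.0001 -0.1454 -0.9894]
 [-1.      0.     -0.0001]]
[[228.0544 145.9849]] [[306.3869 197.1381]]
```

View pics/t1.png

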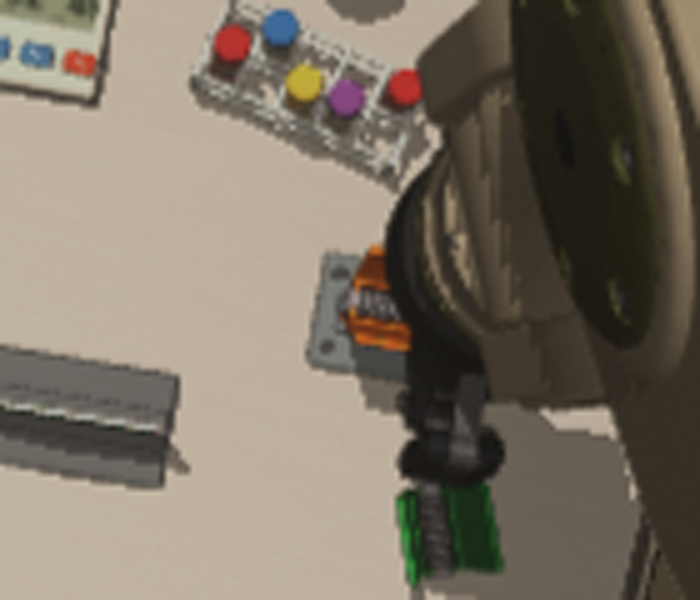

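View pics/s1.png

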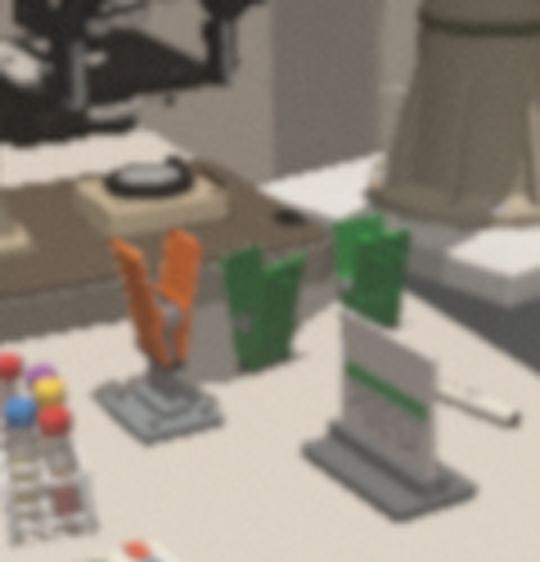

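```bash
python3 - <<'E'
from h import *
np.set_printoptions(precision=4,suppress=True)
for uv in[(597,412),(705,402),(720,505),(615,520)]: print("green",onz("top",tc(*uv),.08))
b=env.read_camera("side")[:,:,::-1]
cv2.imwrite("pics/s2.png",cv2.resize(b[70:230,150:330],None,fx=4,fy=4,interpolation=cv2.INTER_CUBIC))
yv=np.array([.9894,-.1454,0]); T=np.array([.5011,.1912,.1919])
for d in(-.043,.043,-.057,.057):
  p=proj("side",T+d*yv+[0,0,.013])[0]; print(d,p,(p-[150,70])*4)
E
```

```text
green [0.4185 0.1899 0.08  ]
green [0.4225 0.1498 0.08  ]
green [0.3847 0.1445 0.08  ]
green [0.379  0.1833 0.08  ]
-0.043 [242.2922 138.7075] [369.1688 274.8302]
0.043 [212.5933 143.5187] [250.373  294.0746]
-0.057 [246.873  137.9655] [387.4922 271.8619]
0.057 [207.4885 144.3456] [229.954  297.3824]
```

View pics/s2.png

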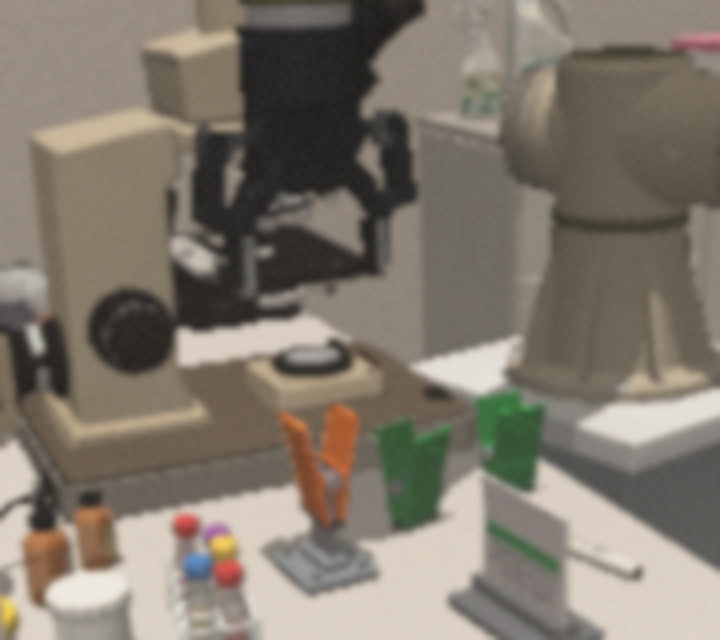

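The fingertips at crop (255,295) and (375,275) match their projection and straddle the orange handles at (297–343, 415). The nearest green clip stays about 2 cm clear of the finger. Descending.

Emit:
drive_tool(plan=[[[2.1,0,0,0,0,0,1],[2.1,0,0,0,0,0,1],[2.1,0,0,0,0,0,1],[2.1,0,0,0,0,0,1],[2.0,0,0,0,0,0,1]]])

```text
clock: 3.17
tcp_pos: [0.5016, 0.1914, 0.0874]
orientation: [0.463, 0.536, 0.462, -0.534]
wrist_force: [0.5, -1.0, -0.9]
finger_gap: 0.0854
```

```bash
python3 - <<'E'
from h import *
print(env.get_state()["tcp_pos"])
a=env.read_camera("top")[:,:,::-1]; b=env.read_camera("side")[:,:,::-1]
cv2.imwrite("pics/s3.png",cv2.resize(b[110:230,180:300],None,fx=5,fy=5,interpolation=cv2.INTER_CUBIC))
E
```

```text
[0.50164097 0.19143055 0.08735261]
```

View pics/s3.png

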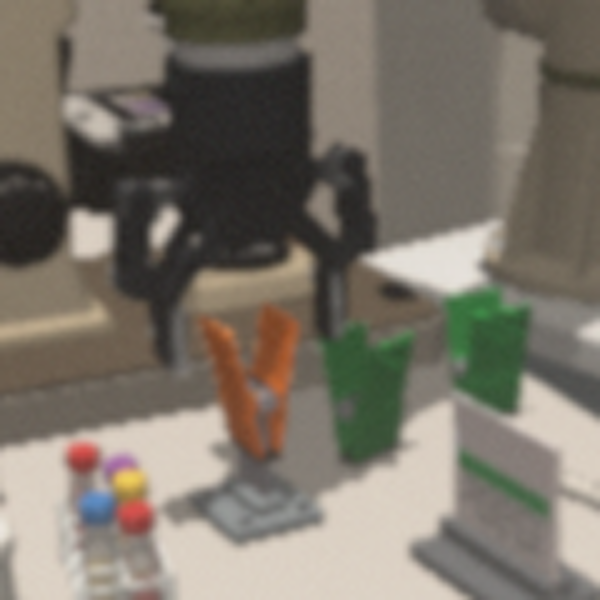

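The fingers straddle the handles: pads at crop (185,365) and (320,335), with the handle tops centred at about x = 250. Closing at 20 N.

Emit:
drive_tool(plan=[[[0,0,0,0,0,0,0.6],[0,0,0,0,0,0,0.45],[0,0,0,0,0,0,0.3],[0,0,0,0,0,0,0.15],[0,0,0,0,0,0,0]]], squeeze=20)

```text
clock: 3.68
tcp_pos: [0.5033, 0.1915, 0.0898]
orientation: [0.463, 0.537, 0.461, -0.534]
wrist_force: [-0.8, -0.2, 15.9]
finger_gap: 0.0255
```

Emit:
drive_tool(plan=[[[0,0,0,0,0,0,0],[0,0,0,0,0,0,0],[0,0,0,0,0,0,0],[0,0,0,0,0,0,0],[0,0,0,0,0,0,0]]])

```text
clock: 4.1
tcp_pos: [0.5026, 0.1915, 0.0901]
orientation: [0.463, 0.537, 0.462, -0.534]
wrist_force: [-2.8, 0.2, 10.8]
finger_gap: 0.0234
```

```bash
python3 - <<'E'
from h import *
print(env.get_state())
b=env.read_camera("side")[:,:,::-1]
cv2.imwrite("pics/s4.png",cv2.resize(b[130:230,190:290],None,fx=6,fy=6,interpolation=cv2.INTER_CUBIC))
E
```

```text
{'clock': 4.1, 'joint_pos': array([ 2.14532470e-01,  3.23857063e-01, -2.99530300e-01,  9.43049146e-01,
        4.86237916e-04,  1.93151727e+00]), 'qvel': array([ 0.00200127,  0.00080543,  0.00122085, -0.00011717,  0.0007367 ,
       -0.00064223]), 'tau': array([-5.07271998e-01, -3.98249853e+01,  2.41269135e+01, -1.14684407e+00,
       -2.10811235e-01, -1.94502989e-02]), 'tcp_pos': array([0.50260029, 0.19153562, 0.0901305 ]), 'orientation': array([ 0.46273442,  0.53661441,  0.46156456, -0.5337415 ]), 'wrist_force': array([-2.81040096,  0.20809392, 10.82328767]), 'ft_torque': array([ 0.00210343,  0.58983485, -0.03136633]), 'finger_gap': 0.0233944052557128}
```

View pics/s4.png

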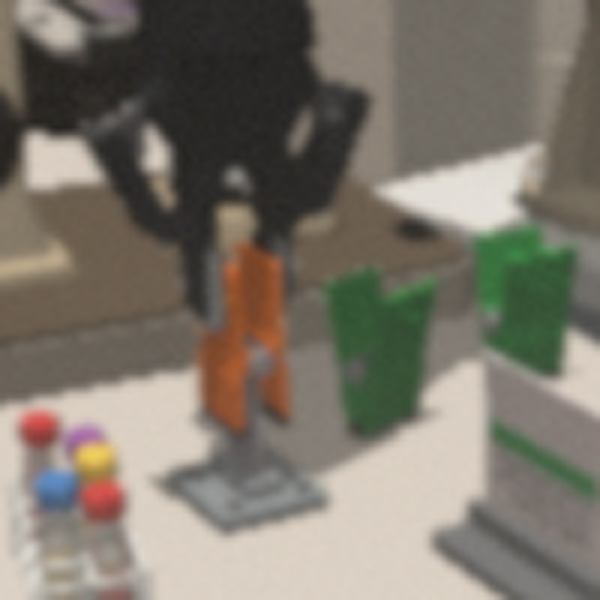

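The gap is 23.4 mm, so the handles are parallel and the jaws fully open. Lifting straight up.

Emit:
drive_tool(plan=[[[-0.8,0,0,0,0,0,0],[-1.2,0,0,0,0,0,0],[-1.5,0,0,0,0,0,0],[-1.5,0,0,0,0,0,0],[-1.5,0,0,0,0,0,0]]])

```text
clock: 4.57
tcp_pos: [0.5011, 0.191, 0.1537]
orientation: [0.462, 0.535, 0.462, -0.535]
wrist_force: [0.3, 0.3, -0.4]
finger_gap: 0.0233
```

Emit:
drive_tool(plan=[[[-1.5,0,0,0,0,0,0],[-1.5,0,0,0,0,0,0],[0,0,0,0,0,0,0],[0,0,0,0,0,0,0],[0,0,0,0,0,0,0]]])

```text
clock: 4.98
tcp_pos: [0.5009, 0.1909, 0.1819]
orientation: [-0.462, -0.535, -0.462, 0.535]
wrist_force: [-0.3, -0.0, -1.0]
finger_gap: 0.0237
```

```bash
python3 - <<'E'
from h import *
s=env.get_state();print(s["tcp_pos"],s["orientation"],s["wrist_force"],s["finger_gap"])
a=env.read_camera("top")[:,:,::-1];b=env.read_camera("side")[:,:,::-1]
cv2.imwrite("pics/s5.png",cv2.resize(b[100:220,170:300],None,fx=5,fy=5,interpolation=cv2.INTER_CUBIC))
cv2.imwrite("pics/t5.png",cv2.resize(a[140:260,220:360],None,fx=5,fy=5,interpolation=cv2.INTER_CUBIC))
E
```

```text
[0.50087808 0.19090708 0.18185321] [-0.46204671 -0.53510217 -0.46217969  0.53532087] [-0.29115996 -0.0494519  -0.99937947] 0.02371675083935695
```

View pics/s5.png

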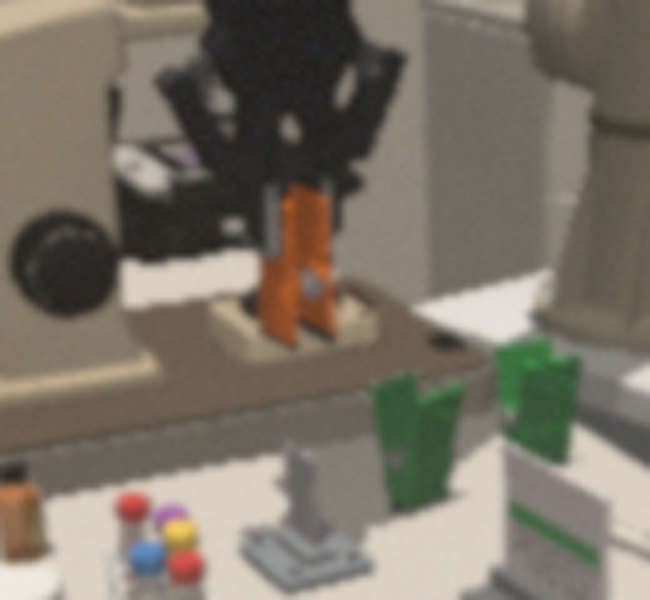

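Clip lifted clear, upright and open, at crop (262–335, 185–345); fin bare at (300,450). I'll measure how the clip sits relative to the tool.

```bash
python3 - <<'E'
from h import *
s=env.get_state();T=s["tcp_pos"]
b=env.read_camera("side")[:,:,::-1]
x0,y0,f=205,130,14
im=cv2.resize(b[y0:y0+43,x0:x0+50],None,fx=f,fy=f,interpolation=cv2.INTER_CUBIC)
cv2.imwrite("pics/s6.png",im)
X=np.array([.9894,-.1454,0]);Y=np.array([.1454,.9894,0]);P=T-[0,0,.014]
q=lambda a,b,c:(((proj("side",P+a*X+b*Y+[0,0,c])[0]+.5-[x0,y0])*f)).round().astype(int)
print(P)
for sx in(1,-1):
  for sy in(1,-1):
    print(sx,sy,"top",q(sx*.012,sy*.02,.045),"lip outer~",q(sx*.0125,sy*.02,-.036),"lip inner",q(sx*.0085,sy*.02,-.036))
print("barrel ends",q(0,.022,0),q(0,-.022,0))
E
```

```text
[0.50041814 0.19082118 0.16721301]
1 1 top [318 152] lip outer~ [339 581] lip inner [358 577]
1 -1 top [219 111] lip outer~ [242 527] lip inner [261 523]
-1 1 top [435 133] lip outer~ [457 556] lip inner [438 560]
-1 -1 top [334  93] lip outer~ [358 504] lip inner [339 507]
barrel ends [394 385] [285 333]
```

View pics/s6.png

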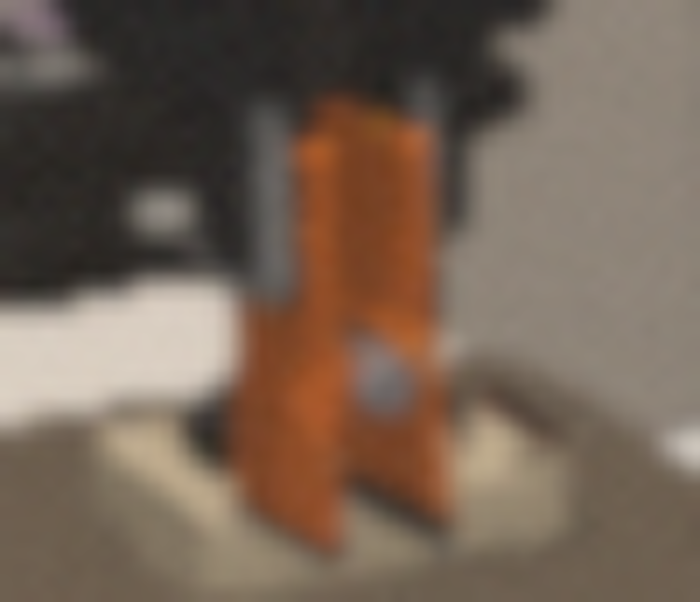

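View pics/t5.png

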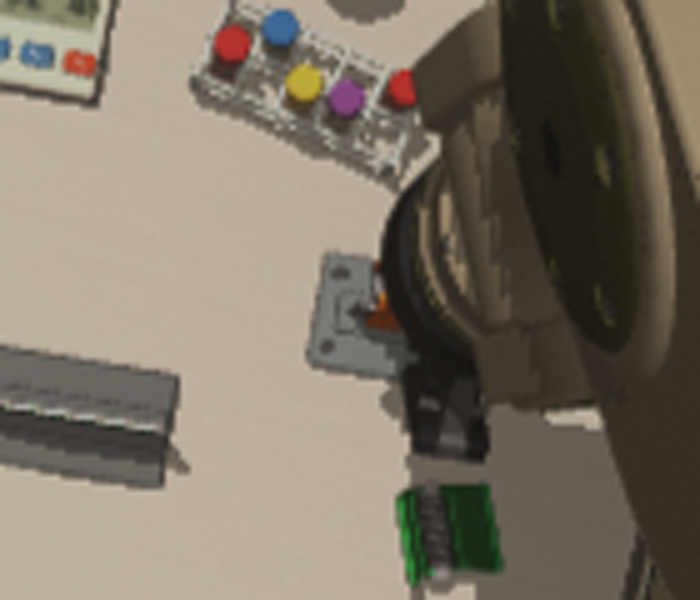

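Side picture: near lip corners at (330,555) and (450,535), about 1–1.5 source pixels above my model. That puts the clip at most 3–4 mm higher on the tool, and it is upright. Moving over the card.

Emit:
drive_tool(plan=[[[0,-1.35,-2.83,0,0,0,0],[0,-1.35,-2.83,0,0,0,0],[0,-1.35,-2.83,0,0,0,0],[0,-1.35,-2.83,0,0,0,0],[0,-1.35,-2.83,0,0,0,0]]])

```text
clock: 5.55
tcp_pos: [0.4541, 0.3418, 0.1814]
orientation: [-0.462, -0.535, -0.462, 0.536]
wrist_force: [1.0, -0.5, 0.4]
finger_gap: 0.0229
```

Emit:
drive_tool(plan=[[[0.5,0,0,0,0,0,0],[1,0,0,0,0,0,0],[0.5,0,0,0,0,0,0],[0,0,0,0,0,0,0],[0,0,0,0,0,0,0]]])

```text
clock: 5.97
tcp_pos: [0.4548, 0.3394, 0.1613]
orientation: [-0.462, -0.535, -0.462, 0.536]
wrist_force: [-0.1, 0.6, -0.2]
finger_gap: 0.0237
```

```bash
cat > look.py <<'E'
import sys
from h import *
k=sys.argv[1]
s=env.get_state();T=s["tcp_pos"];print(T,s["orientation"],s["wrist_force"],s["finger_gap"])
b=env.read_camera("side")[:,:,::-1]; a=env.read_camera("top")[:,:,::-1]
x0,y0,f=248,140,8
cv2.imwrite(f"pics/s{k}.png",cv2.resize(b[y0:y0+75,x0:x0+75],None,fx=f,fy=f,interpolation=cv2.INTER_CUBIC))
cv2.imwrite(f"pics/t{k}.png",cv2.resize(a[170:270,200:300],None,fx=6,fy=6,interpolation=cv2.INTER_CUBIC))
E
python3 look.py 7
```

```text
[0.45478928 0.33938061 0.16129413] [-0.46153769 -0.53483629 -0.46177728  0.53637193] [-0.10831982  0.55373428 -0.15771803] 0.023689112321472364
```

View pics/s7.png

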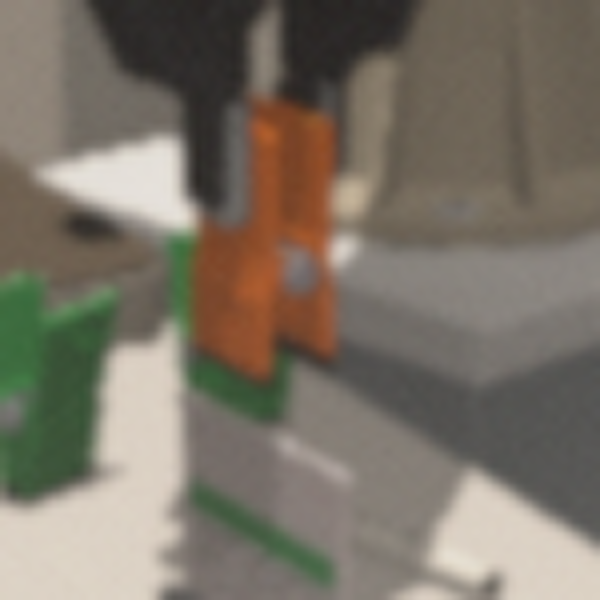

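View pics/t7.png

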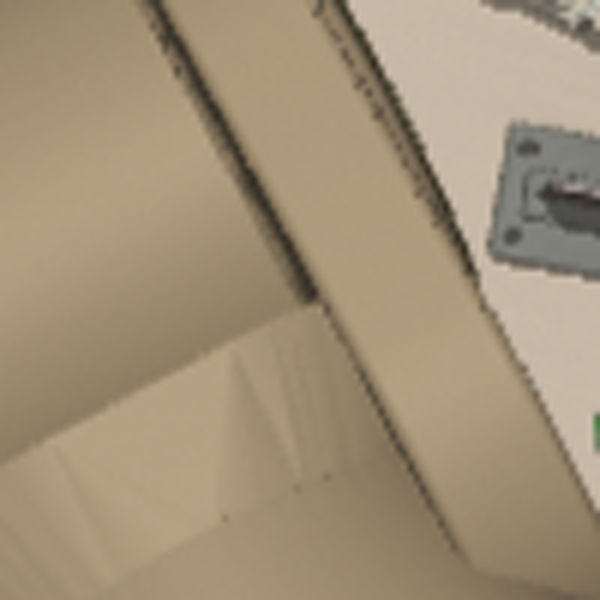

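```bash
python3 - <<'E'
from h import *
b=env.read_camera("side")[:,:,::-1]
cv2.imwrite("pics/s8raw.png",b)
cv2.imwrite("pics/s8.png",cv2.resize(b[150:205,262:302],None,fx=14,fy=10.9,interpolation=cv2.INTER_CUBIC)) if 0 else cv2.imwrite("pics/s8.png",cv2.resize(b[163:203,265:300],None,fx=15,fy=15,interpolation=cv2.INTER_CUBIC))
E
```

```text
(no output)
```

View pics/s8.png

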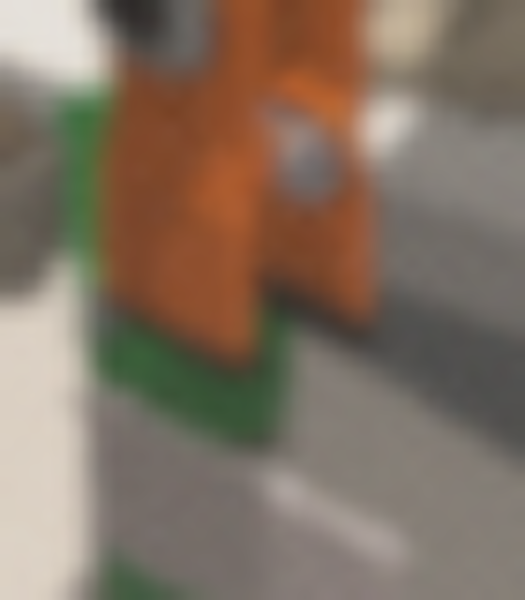

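```bash
python3 - <<'E'
from h import *
np.set_printoptions(precision=4,suppress=True)
z=lambda u,v:np.array((265+(u+.5)/15-.5,163+(v+.5)/15-.5))
s6=lambda u,v:np.array((205+(u+.5)/14-.5,130+(v+.5)/14-.5))
T=env.get_state()["tcp_pos"]; T6=np.array([.5009,.1909,.1818]); yt=-.146
def P(x,y,yaw,l):
    c,s=np.cos(yaw),np.sin(yaw); return np.array([x+c*l[0]-s*l[1],y+s*l[0]+c*l[1],l[2]])
# params: cardx,y,yaw, sideDu,dv, topdu,dv, clip yoff, zoff
def r(p):
    cx,cy,cw,su,sv,tu,tv,yo,zo=p; S=np.array([su,sv]);Tt=np.array([tu,tv]); o=[]
    def add(n,uv,pt,w=1.): o.extend(w*(proj(n,pt)[0]+(S if n=="side" else Tt)-uv))
    add("top",tc(78,298),P(cx,cy,cw,(0,.045,.09)));add("top",tc(313,332),P(cx,cy,cw,(0,-.045,.09)))
    for u,v,l in((95,378,(.0015,-.045,.09)),(410,550,(.0015,.045,.09))): add("side",z(u,v),P(cx,cy,cw,l))
    for TT,f,L in((T,z,((248,368,(.0122,.02,-.036)),(375,330,(-.0122,.02,-.036)),(112,305,(.0122,-.02,-.036)),(315,165,(0,.022,0)))),
                (T6,s6,((330,555,(.0122,.02,-.036)),(450,535,(-.0122,.02,-.036)),(242,505,(.0122,-.02,-.036)),(385,385,(0,.022,0)),(305,140,(.012,.02,.045)),(432,120,(-.012,.02,.045))))):
        for u,v,l in L: add("side",f(u,v),P(TT[0],TT[1],yt,(l[0],l[1]+yo,TT[2]-.014+zo+l[2])))
    o+= [su/.8,sv/.8,tu/.8,tv/.8,yo/.003,zo/.003]
    return np.array(o)
s=least_squares(r,[.455,.34,-.14,0,0,0,0,0,0],loss="soft_l1");print(s.x);print(r(s.x)[:8].reshape(-1,2));print(r(s.x)[8:-6].reshape(-1,2))
cx,cy,cw=s.x[:3]; d=np.array([cx-T[0],cy-T[1]]); yo,zo=s.x[7:]
Y=np.array([-np.sin(yt),np.cos(yt)]);X=np.array([np.cos(yt),np.sin(yt)])
e=d-Y*yo
print("to go: tooly",e@X*100,"toolz",-e@Y*100,"lip above edge mm",(T[2]-.014+zo-.036-.09)*1000,"yaw err deg",np.degrees(cw-yt))
E
```

```text
[ 0.4524  0.3391 -0.1409  0.066  -0.2087  0.179  -0.1305 -0.0011  0.0017]
[[-0.9899 -0.1091]
 [ 0.477   0.3257]
 [-0.3728  0.0105]
 [-0.0469 -0.1714]]
[[-0.0719  0.5547]
 [-0.313   0.9765]
 [-0.4095 -0.0654]
 [ 0.2289 -0.9464]
 [ 0.3716  0.7033]
 [ 0.051   0.4181]
 [-0.2252  0.4344]
 [ 0.2923 -1.1425]
 [ 0.5411 -0.3397]
 [-0.117  -0.2499]]
to go: tooly -0.30138001118869356 toolz 0.02505432902809419 lip above edge mm 24.28807349959153 yaw err deg 0.29310088469750417
```

The joint fit puts the card at (0.4524, 0.3391), needing about -2 to -3 mm along tool y, with the lips 24 mm above the edge. I'll shift and lower part way, then look.

Emit:
drive_tool(plan=[[[0,-0.22,0,0,0,0,0],[0.7,0,0,0,0,0,0],[0.7,0,0,0,0,0,0],[0.4,0,0,0,0,0,0],[0,0,0,0,0,0,0]]])

```text
clock: 6.53
tcp_pos: [0.4519, 0.3407, 0.1427]
orientation: [-0.462, -0.534, -0.462, 0.536]
wrist_force: [-0.6, 0.2, -0.6]
finger_gap: 0.0231
```

```bash
python3 look.py 9
```

```text
[0.45190486 0.34068476 0.14272993] [-0.46193295 -0.53435865 -0.46233912  0.53602362] [-0.64589002  0.18147907 -0.63020491] 0.02310790597435863
```

View pics/s9.png

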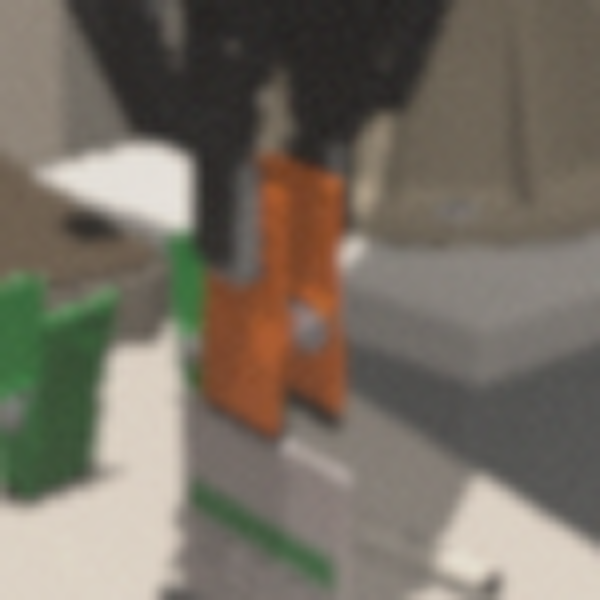

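The lips now straddle the edge line, with corners at (277,437) and (342,425) against a card edge from (190,390) to (350,475). The clip is perhaps 1 mm toward -x. I'll shift +1 mm and lower 20 mm in slow steps.

Emit:
drive_tool(plan=[[[0,0.1,0,0,0,0,0],[0.3,0,0,0,0,0,0],[0.3,0,0,0,0,0,0],[0.3,0,0,0,0,0,0],[0,0,0,0,0,0,0]]])

```text
clock: 7.05
tcp_pos: [0.4534, 0.3408, 0.1345]
orientation: [-0.462, -0.535, -0.462, 0.536]
wrist_force: [0.2, 0.2, -0.8]
finger_gap: 0.0233
```

Emit:
drive_tool(plan=[[[0.4,0,0,0,0,0,0],[0.4,0,0,0,0,0,0],[0.3,0,0,0,0,0,0],[0,0,0,0,0,0,0],[0,0,0,0,0,0,0]]])

```text
clock: 7.47
tcp_pos: [0.4536, 0.3409, 0.1239]
orientation: [-0.462, -0.535, -0.462, 0.535]
wrist_force: [0.0, -0.6, -0.3]
finger_gap: 0.0234
```

```bash
python3 look.py 10
```

```text
[0.45357015 0.34086237 0.1239457 ] [-0.46206229 -0.53498118 -0.46217491  0.53543248] [ 0.04766825 -0.61500936 -0.28419456] 0.023435421076743984
```

View pics/s10.png

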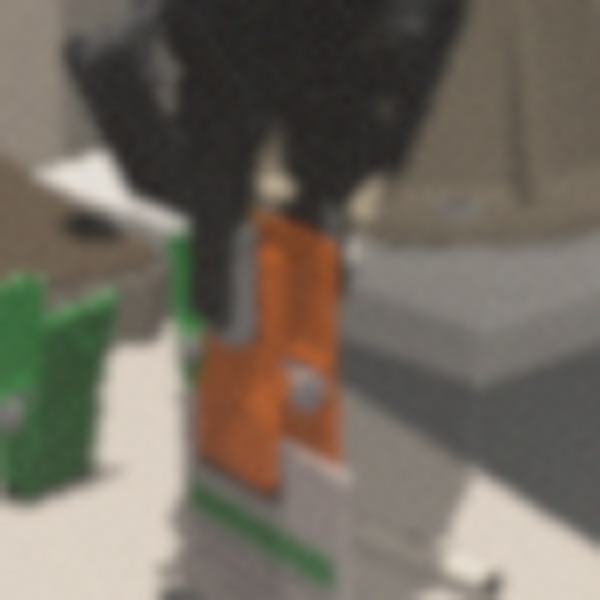

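```bash
python3 - <<'E'
from h import *
np.set_printoptions(precision=4,suppress=True)
s=env.get_state();T=s["tcp_pos"];print(T,s["wrist_force"],s["clock"])
b=env.read_camera("side")[:,:,::-1]
x0,y0,f=268,180,20
cv2.imwrite("pics/s11.png",cv2.resize(b[y0:y0+28,x0:x0+30],None,fx=f,fy=f,interpolation=cv2.INTER_CUBIC))
yt=-.146;X=np.array([np.cos(yt),np.sin(yt),0]);Y=np.array([-np.sin(yt),np.cos(yt),0])
q=lambda p:((proj("side",p)[0]+[.07,-.2]+.5-[x0,y0])*f).round()
P=T+[0,0,-.0123]
for l in((.0122,.019,-.036),(.0122,-.021,-.036),(-.0122,.019,-.036)): print("lip",l,q(P+X*l[0]+Y*l[1]+[0,0,l[2]]))
C=np.array([.453,.3391,.09])
for l in((.0015,-.045),(.0015,.045),(-.0015,.045)): print("card",q(C+X*l[0]+Y*l[1]))
E
```

```text
[0.4539 0.341  0.1244] [-0.1678  0.0337 -0.9893] 7.5667
lip (0.0122, 0.019, -0.036) [285. 455.]
lip (0.0122, -0.021, -0.036) [100. 349.]
lip (-0.0122, 0.019, -0.036) [447. 409.]
card [ 58. 166.]
card [481. 392.]
card [501. 387.]
```

View pics/s11.png

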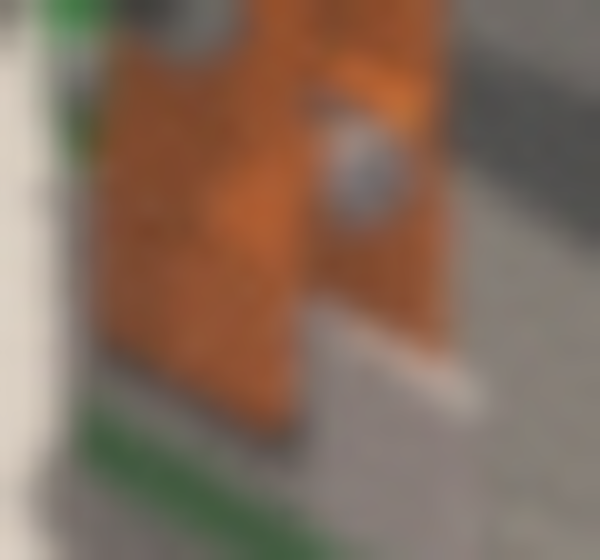

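One jaw is on each side. The lips at (285,450) and (100,345) are within a quarter pixel of the model, about 14 mm below the edge. The edge passes between the jaws and wrist force is about zero. Handing in.

```bash
python3 - <<'E'
from workcell import env
print(env.hand_in())
s=env.get_state();print(s["tcp_pos"],s["wrist_force"],s["finger_gap"],s["clock"])
E
```

```text
the job is handed in; nothing more can be done
None
the job is handed in; nothing more can be done
```

I pinched the orange clip at 20 N, lifted it off the fin, and handed the job in with it held open over the middle of the card's top edge. `hand_in` gives no verdict, so I can't confirm a pass. The clock read about 7.6 s at the last check.

**Last checks before hand-in**
- **Clip open:** the finger gap was 23.4 mm, about the 24 mm expected with the handles parallel, and the clip looked upright.
- **Mouth position:** the mouth was about 1–2 mm from the card plane and the middle of its edge, with the lips about 14 mm below the edge.
- **Contact:** the wrist force was within about 1 N, which is sensor noise, so nothing pointed to contact with the card. The side picture shows one jaw on each side.

**What disagreed**
- In the last side picture the card's corner was about 0.9 px (2–3 mm) lower than predicted. The lips may therefore be 11–15 mm below the edge, or the clip 1–3 mm off centre, all within the limits.
- On the raw readings, the side and top cameras disagreed by 4–6 mm on where the card and clip were. A joint fit brought this to about 1 px.
- The arm hid the card from the top camera at the end, so the final placement was checked from the side only.

I did not compare the bystanders' positions before and after. The arm's path kept clear of them, and I saw nothing disturbed in the views I took.

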